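# Release and take off a pressure cap

## Robot

A 7-joint arm with a two-finger parallel gripper is mounted at the origin on the work surface. World frame = base frame: x ahead of the robot, y to its left, z up, the work surface at z = 0. Lengths are in m, angles in rad, forces in N, time in s.
With the tool pointing down it reaches from about 0.4 to 0.85 m from the base axis. Payload 4.5 kg.
Tool frame: the origin (TCP) lies between the finger pads; the fingertips stand 19 mm ahead of it and the grasp point (between the pads) is the TCP (r.nose_length is the distance from the TCP to the fingertips, in m); z points along the fingers, x is the direction in which the jaws open and shut, and the axes are right-handed (so a half turn about z gives the same grasp; the last joint's range is limited). The gripper opens to 88 mm and grips with 3 to 60 N. Pads are 18 mm wide; open, the fingers measure 123 mm over their backs; the gripper's body (75 mm by 187 mm) begins 45 mm behind the grasp point.
Start: joints at [-1.302, 0.689, -0.195, 1.565, 0.157, 0.902, -0.215], TCP at [0.145, 0.608, 0.258] pointing down, gripper open.
Joint ranges: [-3.01, 3.01], [-0.46, 2.08], [-1.47, 1.51], [0.13, 2.56], [-1, 4.14], [0.04, 2.09], [-2.66, 2.66]. Speed limits (rad/s): [2.57, 2.57, 3.14, 3.14, 3.14, 3.14, 3.14].

## Interface

Orientations are given as a unit quaternion [x, y, z, w].
In Python, from plant import get_state, vision, r gives the robot as it stands.
- The arm moves only by the tool play_rows, never from a script. Its argument "deltas" is a list that holds one entry, the list of rows, each a list of 7 numbers: the gripper command: -1 is fully open, 1 is shut, values between are in proportion, then the shift along the tool's x, y, z normalised to -1 to 1, where 1 is 300 mm, then the turn, a rotation vector about the tool's x, y, z normalised to -1 to 1, where 1 is pi rad. A call has 1 to 5 rows; each row is the pose to reach, as a shift and turn from the pose measured when the call began, along the tool's axes at that moment, turning the shorter way round; what a row does not reach only later rows make up. A row lasts 1/8 s, in which the tool goes at most 62.5 mm and 10.7 degrees, less where a joint would pass 70% of its speed; a pose out of reach is approached as far as the arm can. A call with a number of a shift or a turn outside -1 to 1 is refused whole. A call with a gripper value outside its range is refused whole. The fingers move at their own pace and stop on an object; "force" is the grip in N (left out, the last holds). Time passes only in rows, so rows that repeat a pose let the fingers close. It gives the time, the measured TCP pose, the force and the opening at its end, in the units of the state.
- get_state(): the state, without advancing time (a new reading comes with each control period).
- vision.snapshot(name): name is "scene" or "top"; returns the picture (384x512x3 uint8, red, green, blue); there is no depth.
- vision.camera_model(name): a dict with "vfov" (degrees; the focal length in pixels is half the picture's height over the tangent of half this angle, whatever the lens; pixels are square), "cx", "cy" (the principal point, pixels), "world_to_cam" (4x4, takes a point from world to camera coordinates). Camera axes: x right, y up, looking along -z (the intrinsics and any distortion apply to the point x, -y, -z); pixel columns grow to the right and rows downward; lengths in m; the calibration is good to about 2 mm. A picture is of the moment at which its call begins. camera_model takes no time and is no camera call.
- r.finish_job(): hands the job in, once; it reports no verdict.
The state is a dict: "clock": time; "q": joint angles; "qd": joint speeds; "joint_torque": joint torques, N m; "tool_pos": TCP position; "eef_rot": TCP orientation; "contact_force": force on the tool from outside, world axes, zero at the start; "moment": the same for the moment, N m; "opening": opening from 0.0 (shut) to 1.0 (fully open).
Only numpy, scipy, OpenCV 4.12 (cv2) and the standard library are available. Lean on these libraries where they do the work, as an engineer would, in place of code of your own. Each camera call takes 0.05 s, during which the arm holds its last target.

## Task

Open the small stainless rinse tank for refilling. Turn its winged pressure cap anticlockwise to the first stop without pressing on it and wait there a moment for it to vent, then press it down gently against its spring until it seats and turn it on past the stop until it comes free, never forcing it. Lift it off and set it gently, right way up, flat in the shallow metal tray, let go, and leave everything else where it stands.

Things in the scene. Friction and masses are not known exactly. Their poses are not given: they have to be found in the camera images.
- tank: a fixed round stainless tank, 120 mm across; body 90 mm tall with a neck 72 mm across rising to 142 mm. Origin under its middle, z up. A short brass spigot sticks out 28 mm along the tank's -x, 52 mm up
- neck (a point): middle of the neck's top, 142 mm above the tank's origin, axes as the tank's. Call a = yaw of the cap minus yaw of the tank (anticlockwise from above positive): a is 0.15 to 0.60 rad at the start; the cap, not pressed, meets the first stop at a = 0.80 +-0.03
- tracks (a point): underside of the neck's lip, 6 mm below its top, where the cap's lugs are held. Pressed down far enough, the lugs pass under the stop and are clear of it beyond a = 1.40; from a = 1.42 to 1.72 (best 1.58) the cap lifts straight out; a hard end wall stops it at about a = 1.76
- spring (a point): where the spring in the neck bears on the closed cap's foot, 130 mm above the tank's origin. It pushes the cap up with 6 N, 0.5 N more per mm pressed. The depth at which the lugs pass under the stop cannot be seen: 3 to 13 mm. 1 mm below it the lugs meet a rubber seat (25 N per mm), felt as a sharp rise of the resistance
- cap_grip (a point): middle of the upright bar on top of the loose grey pressure cap (about 180 g). The bar is 60 mm long (cap's x), 14 mm wide (cap's y), 32 mm tall, and stands on a round disc 76 mm across, 7 mm thick, whose top is 16 mm below this point. With the cap closed this point is 41 mm above neck
- cap_foot (a point): middle of the flat foot of the cap's stem, 53 mm below the bar's middle; stem 38 mm across, two steel lugs along the cap's +-x, 56 mm over their ends. A downward push of 16 to 20 N, no more, always puts the cap on the seat, below the stop; over 32 N between cap and tank (pressing, or twisting on a stop, about 0.5 N m) spoils it. Freed, it springs up 4 mm
- tray: a fixed shallow square aluminium tray, 160 x 160 mm, walls 4 mm thick and 20 mm tall, floor 4 mm thick. Origin under its middle
- jar: a glass sample jar with a grey lid, 52 mm across, 75 mm tall; origin under its middle. A bystander, to be left alone
- beaker: a clear plastic beaker, 64 mm across, 85 mm tall; origin under its middle. A bystander, to be left alone
- spatula: a long spatula lying flat. A bystander, to be left alone
- flask: a white plastic bottle, 66 mm across, 130 mm tall; origin under its middle. A bystander, to be left alone
- meter: a grey hand-held meter lying on its back, 160 x 85 x 32 mm; origin under its middle. A bystander, to be left alone
- dish: a white saucer, 120 mm across; origin under its middle. A bystander, to be left alone
- can: a closed aluminium can, 80 mm across, 100 mm tall; origin under its middle. A bystander, to be left alone
There are look-alikes about, which are no part of the job. Leave any pink look-alike of the part that bears cap_grip alone. What is shaped like the tray but orange or purple is not meant.

How it is judged:
By the outcome, as a careful person would: the job done as asked, in the order asked, and still so for the second after the job is handed in, with the robot touching nothing.
It also fails if it takes over 69 s, if anything falls off the work surface, if the arm or the gripper's body presses on something with over 40 N, if the wrist force passes 120 N, or if a joint passes its speed limit or range.

## Working session

There is one attempt and no reset: what is moved stays moved. The work goes in short steps, Python scripts to look and compute and a tool call to move; the robot and the scene stay as the last step left them, time stands still between calls to the robot, and variables do not carry over. Pictures are saved under pics/ and viewed, and the job is handed in when it is done.

Besides the shell and the picture viewer there is one more tool, called after ">>>" as name(argument=value, ...) on one line, values as JSON. play_rows: Moves the arm, as the interface text tells. Scaled input: -1 to 1 covers 300 mm each way for a shift and pi rad each way for a turn. Its arguments: {"type":"object","properties":{"deltas":{"type":"array"},"force":{"type":"number"}},"required":["deltas"]}

```bash
ls; mkdir -p pics; python3 - <<'E'
from plant import get_state, vision, r
import cv2,numpy as np
s=get_state();print({k:np.round(v,3) for k,v in s.items()})
print(r.nose_length)
for n in("scene","top"):
    im=vision.snapshot(n);cv2.imwrite(f"pics/{n}0.png",im[:,:,::-1]);print(n,{k:(np.round(v,4).tolist() if not isinstance(v,str) else v) for k,v in vision.camera_model(n).items()})
E
```

```text
pics
{'clock': np.float64(0.0), 'q': array([-1.302,  0.69 , -0.195,  1.566,  0.157,  0.902, -0.215]), 'qd': array([-0.   ,  0.001, -0.001,  0.   , -0.002,  0.   , -0.001]), 'joint_torque': array([-0.0000e+00, -5.2756e+01, -1.2670e+00, -1.5342e+01, -5.3000e-02,
        7.0000e-03,  0.0000e+00]), 'tool_pos': array([0.145, 0.607, 0.257]), 'eef_rot': array([ 0.785,  0.619, -0.001,  0.001]), 'contact_force': array([-0.448,  1.079,  0.278]), 'moment': array([-0.049,  0.015, -0.032]), 'opening': np.float64(0.999)}
0.019
scene {'vfov': 44.6339, 'cx': 255.7644, 'cy': 181.3134, 'world_to_cam': [[0.2959, 0.9552, -0.007, -0.1671], [-0.6755, 0.2144, 0.7055, 0.2721], [0.6754, -0.204, 0.7087, -1.9505], [0.0, 0.0, 0.0, 1.0]]}
top {'vfov': 57.3248, 'cx': 259.0542, 'cy': 189.9007, 'world_to_cam': [[-0.0182, -0.9998, 0.0037, 0.012], [0.9815, -0.0171, 0.1908, -0.5416], [-0.1907, 0.0071, 0.9816, -0.9997], [0.0, 0.0, 0.0, 1.0]]}
```

View pics/scene0.png

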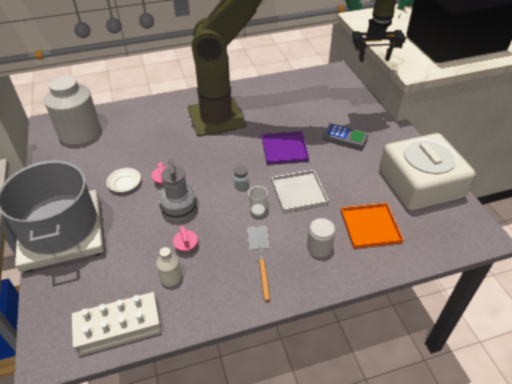

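View pics/top0.png

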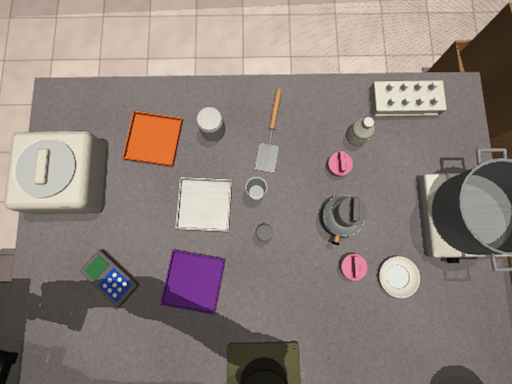

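Candidates for the cap: the grey one on the tank at top-view (348,210) and pink look-alikes at (340,163) and (354,267). Candidates for the tray: bare metal at (204,204), orange at (153,138), purple at (194,281). By the description I choose the grey cap and the metal tray. Next is a close crop to check.

```bash
python3 - <<'E'
import cv2,numpy as np
a=cv2.imread("pics/top0.png")[180:260,300:400];b=cv2.imread("pics/scene0.png")[145:225,130:230]
a,b=[cv2.resize(x,None,fx=4,fy=5*0.8,interpolation=cv2.INTER_CUBIC) for x in(a,b)]
c=np.hstack([a,b]);c=np.clip(c.astype(float)*1.6,0,255).astype(np.uint8);cv2.imwrite("pics/crop0.png",c)
E
```

```text
(no output)
```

View pics/crop0.png

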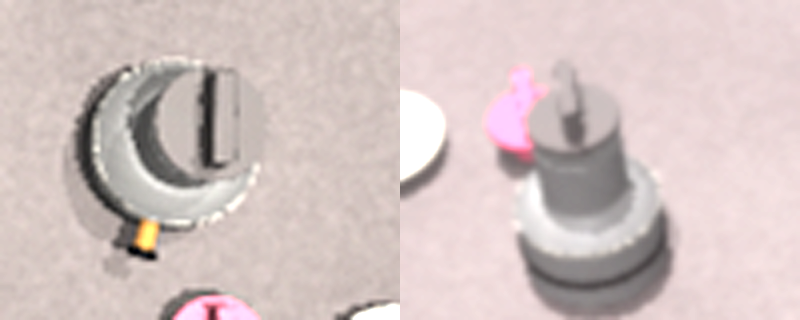

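The crop shows the grey cap on the tank (bar's top face around crop (226,117), that is pixel (356,209)) and the brass spigot tip at crop (146,250), pixel (336,242). No pink on the chosen cap.

```bash
cat > h.py <<'E'
import numpy as np,cv2,json
from scipy.spatial.transform import Rotation as R
from plant import get_state, vision, r
def ray(n,u,v):
    c=vision.camera_model(n);f=192/np.tan(np.radians(c["vfov"])/2);T=np.array(c["world_to_cam"])
    d=T[:3,:3].T@np.array([(u-c["cx"])/f,-(v-c["cy"])/f,-1]);o=-T[:3,:3].T@T[:3,3];return o,d
def onz(n,u,v,z):
    o,d=ray(n,u,v);return o+d*(z-o[2])/d[2]
def proj(n,p):
    c=vision.camera_model(n);f=192/np.tan(np.radians(c["vfov"])/2);T=np.array(c["world_to_cam"])
    q=T[:3,:3]@np.array(p)+T[:3,3];return c["cx"]-f*q[0]/q[2],c["cy"]+f*q[1]/q[2]
E
python3 - <<'E'
from h import *
im=cv2.imread("pics/top0.png")
# spigot
hsv=cv2.cvtColor(im,cv2.COLOR_BGR2HSV)
m=(cv2.inRange(hsv,(10,110,70),(35,255,255)));m[:, :300]=0;m[:,400:]=0;m[:200]=0;m[260:]=0
v,u=np.nonzero(m);print("spig",u.min(),u.max(),v.min(),v.max(),u.mean(),v.mean(),len(u))
x=cv2.resize(im[182:250,312:380],None,fx=10,fy=8.8 and 8.8,interpolation=cv2.INTER_NEAREST)
x=np.clip((x.astype(float)-20)*1.9,0,255).astype(np.uint8);cv2.imwrite("pics/z.png",x)
print(onz("top",u.mean(),v.mean(),.06))
C=lambda a,b:(300+a/4-.375,180+b/4-.375)
print("body",[onz("top",*C(*p),.09)[:2].round(4) for p in((92,142),(262,142),(178,58),(178,227))])
for p in((215,68),(238,68),(215,165),(238,165)): print("bar",onz("top",*C(*p),.199)[:2].round(4))
# tray: bright low-sat
g=cv2.inRange(hsv,(0,0,170),(180,60,255));n,l,st,ce=cv2.connectedComponentsWithStats(g)
for i in range(1,n):
    if st[i,4]>300: print(st[i],ce[i]); 
i=l[204,204];cs,_=cv2.findContours((l==i).astype(np.uint8),0,1);print(cv2.boxPoints(cv2.minAreaRect(cs[0])), )
E
```

```text
spig 333 339 235 242 336.1081081081081 238.59459459459458 37
[ 0.39266181 -0.2181178   0.06      ]
body [array([ 0.4581, -0.177 ]), array([ 0.4559, -0.2981]), array([ 0.5177, -0.2422]), array([ 0.3969, -0.2344])]
bar [ 0.4914 -0.2379]
bar [ 0.4912 -0.2526]
bar [ 0.4293 -0.2335]
bar [ 0.429  -0.2481]
[    0     0   512   249 43484] [192.03249471  60.98601785]
[ 374   80   73   31 1806] [409.29900332  95.48726467]
[197 107  25  23 442] [208.73529412 118.00452489]
[255 144  23  28 424] [266.62735849 158.5754717 ]
[ 178  180   54   51 2405] [204.50769231 205.13222453]
[430 217  32  40 449] [441.84187082 245.16258352]
[ 380  256   40   42 1318] [399.54097117 276.82701062]
[[177.70355 228.44691]
 [181.00885 178.86726]
 [231.0531  182.20354]
 [227.7478  231.78319]]
```

View pics/z.png

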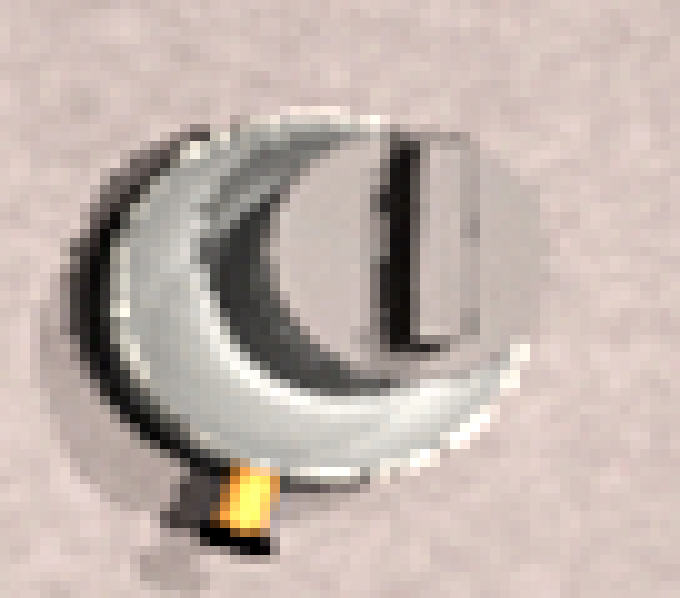

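```bash
python3 - <<'E'
from h import *
for nm,p in dict(bartop=(.4602,-.243,.199),bargrip=(.4602,-.243,.183),disc=(.4602,-.243,.167),discL=(.4602+.01,-.243-.038,.167),discR=(.4602-.01,-.243+.038,.167),e1=(.429,-.241,.199),e2=(.491,-.245,.199)).items():
    u,v=proj("scene",p);print(nm,np.round((u,v),1),"crop",round((u-130)*4+1.5),round((v-145)*4+1.5))
im=cv2.imread("pics/scene0.png")[150:195,145:195]
x=cv2.resize(im,None,fx=14,fy=13,interpolation=cv2.INTER_NEAREST)
cv2.imwrite("pics/z2.png",np.clip((x.astype(float)-20)*1.9,0,255).astype(np.uint8))
for p in ((177.7,228.4),(181,178.9),(231.05,182.2),(227.7,231.8)):print(onz("top",*p,.02))
print("pot left rim",onz("top",432,200,.2)); print("beaker",onz("top",257,188,.04),"jar",onz("top",264,233,.07),"flask top",onz("top",368,123,.13))
E
```

```text
bartop [170.4 165.3] crop 163 83
bargrip [171.1 169.1] crop 166 98
disc [171.8 172.8] crop 169 113
discL [160.2 177.5] crop 122 131
discR [183.1 168.2] crop 214 94
e1 [169.3 158.7] crop 159 56
e2 [171.5 172.1] crop 167 110
[0.43379298 0.24996666 0.02      ]
[0.58696482 0.24371789 0.02      ]
[0.57378898 0.0884623  0.02      ]
[0.42086561 0.09901536 0.02      ]
pot left rim [ 0.47898531 -0.43812026  0.2       ]
beaker [0.55005445 0.00837072 0.04      ] jar [ 0.41182016 -0.00945735  0.07      ] flask top [ 0.71727286 -0.31423063  0.13      ]
```

View pics/z2.png

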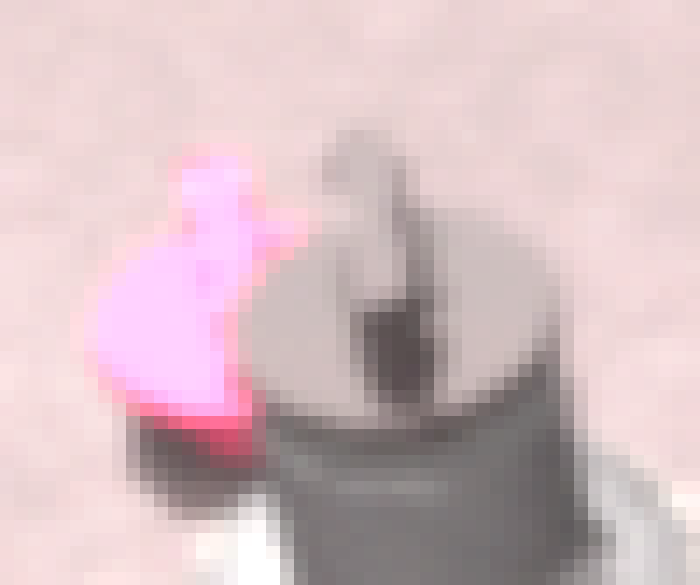

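```bash
cat >> h.py <<'E'
def plan(pos,yaw):
    "normalised row toward world TCP pos, tool down with jaw(x) yaw"
    s=get_state();A=R.from_quat(s["eef_rot"])
    B=R.from_matrix(np.array([[np.cos(yaw),np.sin(yaw),0],[np.sin(yaw),-np.cos(yaw),0],[0,0,-1]]))
    d=A.inv().apply(np.array(pos)-s["tool_pos"])/.3; t=(A.inv()*B).as_rotvec()/np.pi
    print("row",d.round(4).tolist(),t.round(4).tolist())
def st():
    s=get_state();A=R.from_quat(s["eef_rot"]).as_matrix()
    print("t%.2f"%s["clock"],"p",s["tool_pos"].round(4),"yaw %.3f"%np.arctan2(A[1,0],A[0,0]),"tilt",A[:2,2].round(3),"F",s["contact_force"].round(2),"M",s["moment"].round(3),"op %.3f"%s["opening"],"q",s["q"].round(2))
E
python3 - <<'E'
from h import *
st();plan((.42,.42,.32),.6);plan((.5,.3,.32),.4)
E
```

```text
t0.10 p [0.1453 0.6073 0.257 ] yaw 1.336 tilt [-0.    -0.002] F [0.11 0.9  0.2 ] M [0.018 0.013 0.024] op 1.001 q [-1.3   0.69 -0.19  1.57  0.16  0.9  -0.22]
row [-0.3948, 1.0358, -0.2092] [0.0002, 0.0005, 0.2343]
row [-0.7218, 1.3881, -0.2087] [0.0003, 0.0004, 0.298]
```

>>> play_rows(deltas=[[[-1,-0.08,0.2,-0.05,0,0,0.05],[-1,-0.16,0.4,-0.1,0,0,0.1],[-1,-0.24,0.6,-0.15,0,0,0.15],[-1,-0.32,0.8,-0.2,0,0,0.2],[-1,-0.4,1.0,-0.21,0,0,0.24]]])

```text
clock: 0.72
tool_pos: [0.3964, 0.43, 0.3195]
eef_rot: [0.959, 0.285, 0.0, 0.0]
contact_force: [0.8, 0.9, -0.3]
opening: 1.0
```

```bash
python3 - <<'E'
from h import *
st();plan((.53,.18,.33),.0);plan((.56,0.05,.33),-.4)
E
```

```text
t0.72 p [0.3964 0.43   0.3195] yaw 0.578 tilt [ 0.    -0.001] F [ 0.79  0.92 -0.32] M [-0.067 -0.019 -0.026] op 1.000 q [-0.9   0.56 -0.    1.62  0.    0.96 -0.33]
row [-0.0826, 0.9412, -0.0342] [0.0002, -0.0001, 0.184]
row [-0.2357, 1.3588, -0.034] [0.0002, -0.0001, 0.3114]
```

>>> play_rows(deltas=[[[-1,-0.02,0.2,-0.01,0,0,0.05],[-1,-0.04,0.4,-0.02,0,0,0.1],[-1,-0.06,0.6,-0.03,0,0,0.15],[-1,-0.08,0.8,-0.03,0,0,0.2],[-1,-0.1,0.98,-0.03,0,0,0.25]]])

```text
clock: 1.35
tool_pos: [0.5326, 0.1651, 0.3286]
eef_rot: [0.994, -0.106, 0.0, 0.0]
contact_force: [0.7, 1.3, 0.2]
opening: 0.997
```

```bash
python3 - <<'E'
from h import *
st();plan((.53,-.1,.33),-.9);plan((.459,-0.2405,.30),-1.64)
E
```

```text
t1.35 p [0.5326 0.1651 0.3286] yaw -0.213 tilt [ 0.    -0.001] F [0.74 1.28 0.17] M [0.011 0.092 0.019] op 0.997 q [-0.52  0.52  0.22  1.69 -0.14  0.94 -0.46]
row [0.1787, 0.8655, -0.0039] [0.0002, -0.0002, 0.2186]
row [0.0465, 1.3732, 0.0965] [0.0002, -0.0003, 0.4542]
```

>>> play_rows(deltas=[[[-1,0.03,0.18,0.0,0,0,0.05],[-1,0.06,0.36,0.0,0,0,0.11],[-1,0.09,0.56,0.0,0,0,0.17],[-1,0.12,0.76,0.0,0,0,0.22],[-1,0.12,0.96,0.0,0,0,0.28]]])

```text
clock: 1.98
tool_pos: [0.5066, -0.1257, 0.3287]
eef_rot: [0.853, -0.522, 0.0, 0.0]
contact_force: [0.1, -1.0, -0.3]
opening: 0.999
```

```bash
python3 - <<'E'
from h import *
st();plan((.459,-0.2405,.26),-1.64)
E
```

```text
t1.98 p [ 0.5066 -0.1257  0.3287] yaw -1.097 tilt [ 0.    -0.001] F [ 0.07 -1.02 -0.26] M [-0.101  0.07  -0.   ] op 0.999 q [-0.14  0.5   0.48  1.8  -0.28  0.91 -0.64]
row [0.2678, 0.3157, 0.2292] [-0.0, -0.0003, 0.1727]
```

>>> play_rows(deltas=[[[-1,0.05,0.06,0.04,0,0,0.05],[-1,0.11,0.13,0.08,0,0,0.1],[-1,0.18,0.21,0.14,0,0,0.15],[-1,0.268,0.316,0.2,0,0,0.173],[-1,0.268,0.316,0.25,0,0,0.173]]])

```text
clock: 2.6
tool_pos: [0.4569, -0.2437, 0.2532]
eef_rot: [-0.68, 0.734, -0.001, -0.001]
contact_force: [0.5, 0.1, 0.2]
opening: 1.003
```

```bash
python3 - <<'E'
from h import *
st();plan((.459,-0.2405,.189),-1.64)
im=vision.snapshot("scene")[:,:,::-1];x=im[110:200,120:220]
im2=vision.snapshot("top")[:,:,::-1];y=im2[150:240,300:400]
c=np.hstack([cv2.resize(k,None,fx=4,fy=4,interpolation=cv2.INTER_CUBIC) for k in(x,y)])
cv2.imwrite("pics/near.png",np.clip(c*1.6,0,255).astype(np.uint8))
E
```

```text
t2.60 p [ 0.4569 -0.2437  0.2532] yaw -1.647 tilt [-0.001 -0.003] F [0.53 0.07 0.16] M [0.073 0.153 0.015] op 1.003 q [ 0.07  0.62  0.55  1.91 -0.46  0.74 -0.76]
row [-0.0118, -0.0062, 0.214] [0.0002, -0.001, -0.0023]
```

View pics/near.png

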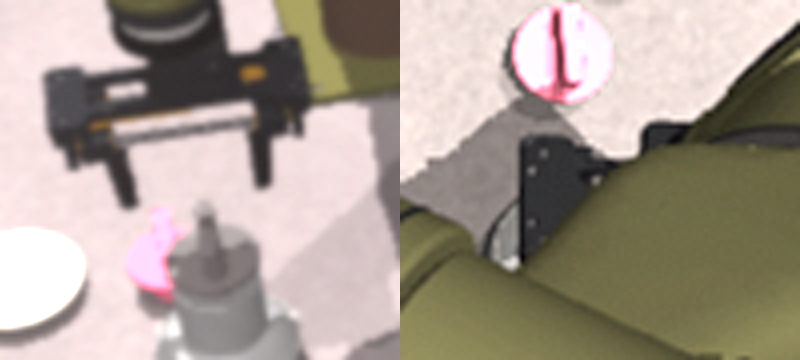

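```bash
python3 - <<'E'
from h import *
p=np.array([.4569,-.2437,.2342]);j=np.array([np.cos(-1.647),np.sin(-1.647),0])
for k in(-.053,0,.053):print(np.round(proj("scene",p+k*j),1))
for q in((.459,-.2405,.199),(.4602,-.243,.199)):print(np.round(proj("scene",q),1))
im=cv2.imread("pics/near.png")[40:300,20:330];cv2.imwrite("pics/near2.png",cv2.resize(im,(775,600)))
E
```

```text
[185.7 153.6]
[168.4 156.3]
[150.9 159. ]
[171.1 164.9]
[170.4 165.3]
```

View pics/near2.png

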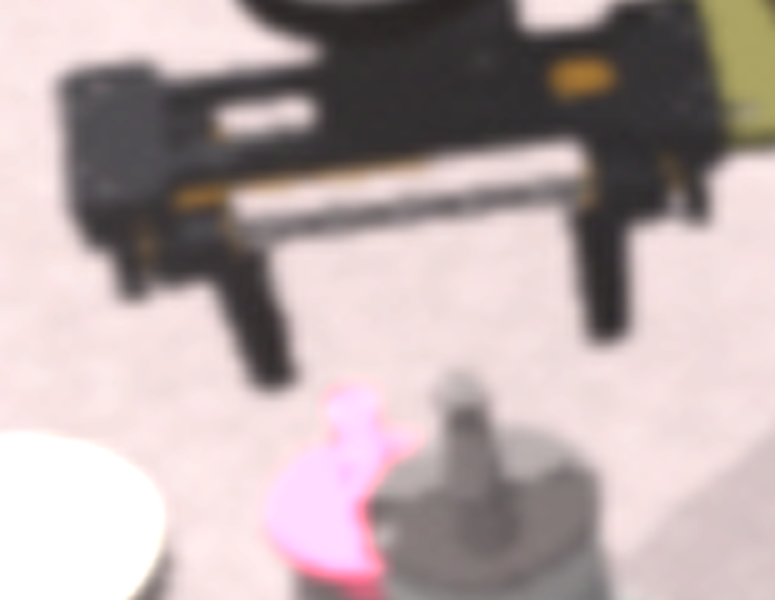

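```bash
python3 - <<'E'
from h import *
st();plan((.460,-0.2405,.190),-1.64)
E
```

```text
t2.70 p [ 0.4581 -0.2396  0.2522] yaw -1.641 tilt [-0.003  0.001] F [-0.07  0.33  0.35] M [ 0.036  0.171 -0.03 ] op 0.998 q [ 0.06  0.62  0.55  1.92 -0.46  0.74 -0.76]
row [0.0028, -0.0071, 0.2073] [0.0009, 0.0004, -0.0002]
```

>>> play_rows(deltas=[[[-1,0.003,-0.007,0.07,0,0,0],[-1,0.003,-0.007,0.14,0,0,0],[-0.3,0.003,-0.007,0.18,0,0,0],[-0.3,0.003,-0.007,0.207,0,0,0],[-0.3,0.003,-0.007,0.207,0,0,0]]], force=8)

```text
clock: 3.32
tool_pos: [0.4601, -0.2403, 0.19]
eef_rot: [-0.682, 0.731, 0.002, -0.001]
contact_force: [-0.0, -0.1, 1.3]
opening: 0.684
```

```bash
python3 - <<'E'
from h import *
st();plan((.460,-0.2405,.190),-1.64)
im=vision.snapshot("scene")[:,:,::-1];x=im[130:190,130:210]
c=cv2.resize(x,None,fx=9,fy=9,interpolation=cv2.INTER_CUBIC)
cv2.imwrite("pics/near3.png",np.clip(c*1.8,0,255).astype(np.uint8))
E
```

```text
t3.33 p [ 0.4601 -0.2403  0.19  ] yaw -1.640 tilt [-0.003  0.002] F [-0.02 -0.13  1.26] M [-0.013  0.199  0.002] op 0.684 q [ 0.12  0.71  0.46  1.97 -0.54  0.59 -0.7 ]
row [0.0008, 0.0002, 0.0] [0.001, 0.0005, -0.0001]
```

View pics/near3.png

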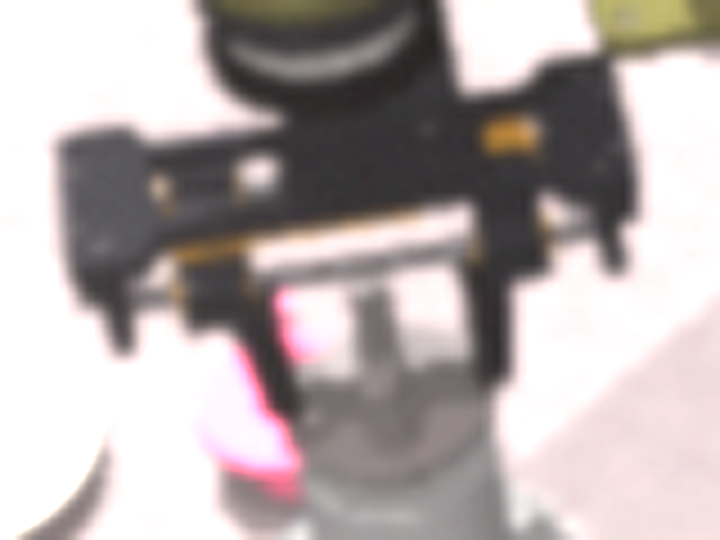

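The fingers straddle the bar (inner finger edges at crop x≈290 and 480, bar at ≈380), so it is centred. Closing gently.

>>> play_rows(deltas=[[[1,0,0,0,0,0,0],[1,0,0,0,0,0,0],[1,0,0,0,0,0,0],[1,0,0,0,0,0,0],[1,0,0,0,0,0,0]]], force=8)

```text
clock: 4.0
tool_pos: [0.4603, -0.2411, 0.1905]
eef_rot: [-0.682, 0.731, 0.001, -0.001]
contact_force: [0.0, -0.5, -1.5]
opening: 0.16
```

```bash
python3 - <<'E'
from h import *
st()
E
```

```text
t4.00 p [ 0.4603 -0.2411  0.1905] yaw -1.641 tilt [-0.002  0.   ] F [ 0.05 -0.54 -1.49] M [-0.192  0.064 -0.005] op 0.160 q [ 0.12  0.71  0.46  1.97 -0.54  0.59 -0.7 ]
```

>>> play_rows(deltas=[[[1,0,0,0,0,0,-0.03],[1,0,0,0,0,0,-0.06],[1,0,0,0,0,0,-0.09],[1,0,0,0,0,0,-0.11],[1,0,0,0,0,0,-0.11]]], force=20)

```text
clock: 4.62
tool_pos: [0.4605, -0.241, 0.1905]
eef_rot: [0.797, -0.603, -0.001, 0.0]
contact_force: [1.3, 0.8, -1.0]
opening: 0.155
```

```bash
python3 - <<'E'
from h import *
st()
E
```

```text
t4.62 p [ 0.4605 -0.241   0.1905] yaw -1.296 tilt [-0.002  0.001] F [ 1.27  0.79 -0.96] M [0.037 0.032 0.046] op 0.155 q [ 0.17  0.69  0.36  1.96 -0.43  0.57 -0.46]
```

>>> play_rows(deltas=[[[1,0,0,0,0,0,-0.01],[1,0,0,0,0,0,-0.02],[1,0,0,0,0,0,-0.03],[1,0,0,0,0,0,-0.03]]])

```text
clock: 5.12
tool_pos: [0.4606, -0.241, 0.1905]
eef_rot: [0.825, -0.565, -0.001, 0.0]
contact_force: [0.2, 0.1, -0.1]
opening: 0.16
```

```bash
python3 - <<'E'
from h import *
st()
E
```

```text
t5.12 p [ 0.4606 -0.241   0.1905] yaw -1.201 tilt [-0.001  0.001] F [ 0.23  0.12 -0.1 ] M [0.033 0.011 0.036] op 0.160 q [ 0.19  0.68  0.34  1.96 -0.4   0.56 -0.4 ]
```

Still free (bar yaw ≈ 0.37). Smaller steps now.

>>> play_rows(deltas=[[[1,0,0,0,0,0,-0.006],[1,0,0,0,0,0,-0.012],[1,0,0,0,0,0,-0.012]]])

```text
clock: 5.5
tool_pos: [0.4605, -0.241, 0.1905]
eef_rot: [0.836, -0.549, -0.001, 0.0]
contact_force: [0.7, -0.4, -0.3]
opening: 0.157
```

```bash
python3 - <<'E'
from h import *
st()
E
```

```text
t5.50 p [ 0.4605 -0.241   0.1905] yaw -1.163 tilt [-0.001  0.001] F [ 0.68 -0.41 -0.34] M [ 0.017  0.073 -0.041] op 0.157 q [ 0.2   0.68  0.33  1.96 -0.39  0.56 -0.37]
```

>>> play_rows(deltas=[[[1,0,0,0,0,0,-0.006],[1,0,0,0,0,0,-0.012],[1,0,0,0,0,0,-0.012]]])

```text
clock: 5.88
tool_pos: [0.4605, -0.241, 0.1905]
eef_rot: [0.846, -0.533, -0.001, 0.0]
contact_force: [1.3, 0.1, -0.3]
opening: 0.156
```

```bash
python3 - <<'E'
from h import *
st()
E
```

```text
t5.88 p [ 0.4605 -0.241   0.1905] yaw -1.125 tilt [-0.001  0.001] F [ 1.33  0.12 -0.34] M [ 0.04   0.063 -0.029] op 0.156 q [ 0.2   0.68  0.31  1.96 -0.38  0.56 -0.35]
```

>>> play_rows(deltas=[[[1,0,0,0,0,0,-0.006],[1,0,0,0,0,0,-0.01],[1,0,0,0,0,0,-0.01]]])

```text
clock: 6.25
tool_pos: [0.4606, -0.241, 0.1905]
eef_rot: [0.854, -0.52, -0.001, 0.0]
contact_force: [1.6, -0.0, -0.5]
opening: 0.156
```

```bash
python3 - <<'E'
from h import *
st()
E
```

```text
t6.25 p [ 0.4606 -0.241   0.1905] yaw -1.093 tilt [-0.001  0.001] F [ 1.63 -0.   -0.46] M [-0.08  -0.051 -0.036] op 0.156 q [ 0.21  0.68  0.31  1.96 -0.37  0.56 -0.33]
```

>>> play_rows(deltas=[[[1,0,0,0,0,0,-0.006],[1,0,0,0,0,0,-0.006]]])

```text
clock: 6.5
tool_pos: [0.4607, -0.2411, 0.1905]
eef_rot: [0.859, -0.512, -0.001, 0.0]
contact_force: [1.5, -0.2, 0.1]
opening: 0.157
```

```bash
python3 - <<'E'
from h import *
st()
E
```

```text
t6.50 p [ 0.4607 -0.2411  0.1905] yaw -1.075 tilt [-0.001  0.001] F [ 1.46 -0.24  0.08] M [-0.152 -0.019 -0.222] op 0.157 q [ 0.21  0.68  0.3   1.96 -0.36  0.55 -0.32]
```

The resisting moment rose to -0.22 N m: this is the first stop. I'll hold here to let it vent.

>>> play_rows(deltas=[[[1,0,0,0,0,0,0],[1,0,0,0,0,0,0],[1,0,0,0,0,0,0],[1,0,0,0,0,0,0],[1,0,0,0,0,0,0]]])

```text
clock: 7.12
tool_pos: [0.4607, -0.2411, 0.1905]
eef_rot: [0.859, -0.512, -0.001, 0.0]
contact_force: [1.2, 0.7, -0.9]
opening: 0.158
```

```bash
python3 - <<'E'
from h import *
st()
E
```

```text
t7.12 p [ 0.4607 -0.2411  0.1905] yaw -1.075 tilt [-0.001  0.001] F [ 1.2   0.72 -0.86] M [-0.055 -0.039 -0.18 ] op 0.158 q [ 0.21  0.68  0.3   1.96 -0.36  0.55 -0.32]
```

>>> play_rows(deltas=[[[1,0,0,0,0,0,0],[1,0,0,0,0,0,0],[1,0,0,0,0,0,0],[1,0,0,0,0,0,0],[1,0,0,0,0,0,0]]])

```text
clock: 7.75
tool_pos: [0.4607, -0.2411, 0.1905]
eef_rot: [0.859, -0.512, -0.001, 0.0]
contact_force: [0.5, -0.0, -0.6]
opening: 0.159
```

>>> play_rows(deltas=[[[1,0,0,0,0,0,0],[1,0,0,0,0,0,0],[1,0,0,0,0,0,0],[1,0,0,0,0,0,0],[1,0,0,0,0,0,0]]])

```text
clock: 8.38
tool_pos: [0.4607, -0.2411, 0.1905]
eef_rot: [0.859, -0.512, -0.001, 0.0]
contact_force: [0.9, 0.2, -0.7]
opening: 0.16
```

```bash
python3 - <<'E'
from h import *
st()
E
```

```text
t8.38 p [ 0.4607 -0.2411  0.1905] yaw -1.075 tilt [-0.001  0.001] F [ 0.9   0.18 -0.72] M [-0.067 -0.015 -0.183] op 0.160 q [ 0.21  0.68  0.3   1.96 -0.36  0.55 -0.32]
```

>>> play_rows(deltas=[[[1,0,0,0,0,0,0.004],[1,0,0,0,0,0,0.004],[1,0,0,0.004,0,0,0.004],[1,0,0,0.008,0,0,0.004],[1,0,0,0.0115,0,0,0.004]]], force=45)

```text
clock: 9.0
tool_pos: [0.4607, -0.2414, 0.1878]
eef_rot: [0.856, -0.517, -0.0, -0.0]
contact_force: [-1.3, 1.1, 8.2]
opening: 0.157
```

```bash
python3 - <<'E'
from h import *
st()
E
```

```text
t9.00 p [ 0.4607 -0.2414  0.1878] yaw -1.088 tilt [-0.  0.] F [-1.33  1.08  8.16] M [ 0.185  0.354 -0.18 ] op 0.157 q [ 0.21  0.68  0.3   1.97 -0.37  0.55 -0.32]
```

>>> play_rows(deltas=[[[1,0,0,0.003,0,0,0],[1,0,0,0.003,0,0,0]]])

```text
clock: 9.25
tool_pos: [0.4607, -0.2413, 0.1876]
eef_rot: [0.856, -0.518, -0.0, -0.0]
contact_force: [-0.7, 1.0, 7.6]
opening: 0.148
```

>>> play_rows(deltas=[[[1,0,0,0.002,0,0,0],[1,0,0,0.002,0,0,0]]])

```text
clock: 9.5
tool_pos: [0.4606, -0.2413, 0.1876]
eef_rot: [0.855, -0.518, 0.0, -0.001]
contact_force: [-0.3, 0.7, 6.3]
opening: 0.157
```

>>> play_rows(deltas=[[[1,0,0,0.005,0,0,0],[1,0,0,0.005,0,0,0]]])

```text
clock: 9.75
tool_pos: [0.4606, -0.2413, 0.1869]
eef_rot: [0.855, -0.518, 0.0, -0.001]
contact_force: [-0.6, 0.1, 7.5]
opening: 0.155
```

>>> play_rows(deltas=[[[1,0,0,0.005,0,0,0],[1,0,0,0.005,0,0,0]]])

```text
clock: 10.0
tool_pos: [0.4606, -0.2414, 0.1862]
eef_rot: [0.855, -0.518, 0.001, -0.001]
contact_force: [-0.8, 0.9, 7.4]
opening: 0.155
```

>>> play_rows(deltas=[[[1,0,0,0.005,0,0,0],[1,0,0,0.005,0,0,0]]])

```text
clock: 10.25
tool_pos: [0.4606, -0.2414, 0.1855]
eef_rot: [0.855, -0.518, 0.001, -0.001]
contact_force: [-0.1, 1.6, 7.8]
opening: 0.154
```

>>> play_rows(deltas=[[[1,0,0,0.006,0,0,0],[1,0,0,0.006,0,0,0]]])

```text
clock: 10.5
tool_pos: [0.4605, -0.2414, 0.1845]
eef_rot: [0.855, -0.519, 0.001, -0.002]
contact_force: [-0.6, 1.1, 8.9]
opening: 0.156
```

>>> play_rows(deltas=[[[1,0,0,0.006,0,0,0],[1,0,0,0.006,0,0,0]]])

```text
clock: 10.75
tool_pos: [0.4605, -0.2414, 0.1835]
eef_rot: [0.855, -0.519, 0.001, -0.002]
contact_force: [-1.4, 0.8, 8.9]
opening: 0.157
```

>>> play_rows(deltas=[[[1,0,0,0.006,0,0,0],[1,0,0,0.006,0,0,0]]])

```text
clock: 11.0
tool_pos: [0.4605, -0.2414, 0.1826]
eef_rot: [0.855, -0.519, 0.001, -0.002]
contact_force: [-0.6, 1.4, 8.0]
opening: 0.153
```

```bash
python3 - <<'E'
from h import *
st()
E
```

```text
t11.00 p [ 0.4605 -0.2414  0.1826] yaw -1.091 tilt [0.005 0.003] F [-0.65  1.38  7.97] M [ 0.199  0.422 -0.102] op 0.153 q [ 0.22  0.69  0.29  1.97 -0.38  0.53 -0.32]
```

>>> play_rows(deltas=[[[1,0,0,0.006,0,0,0],[1,0,0,0.006,0,0,0]]])

```text
clock: 11.25
tool_pos: [0.4604, -0.2414, 0.1816]
eef_rot: [0.855, -0.519, 0.002, -0.003]
contact_force: [-0.8, 0.4, 8.7]
opening: 0.152
```

>>> play_rows(deltas=[[[1,0,0,0.006,0,0,0],[1,0,0,0.006,0,0,0]]])

```text
clock: 11.5
tool_pos: [0.4604, -0.2415, 0.1807]
eef_rot: [0.855, -0.519, 0.002, -0.003]
contact_force: [-1.1, 1.8, 7.8]
opening: 0.154
```

>>> play_rows(deltas=[[[1,0,0,0.006,0,0,0],[1,0,0,0.006,0,0,0]]])

```text
clock: 11.75
tool_pos: [0.4604, -0.2415, 0.1797]
eef_rot: [0.855, -0.519, 0.002, -0.003]
contact_force: [-0.7, 1.8, 7.4]
opening: 0.153
```

```bash
python3 - <<'E'
from h import *
st();plan((.4605,-.2414,get_state()["tool_pos"][2]),-1.09)
im=vision.snapshot("scene")[:,:,::-1];x=im[130:190,130:210]
c=cv2.resize(x,None,fx=9,fy=9,interpolation=cv2.INTER_CUBIC)
cv2.imwrite("pics/press.png",np.clip(c*1.8,0,255).astype(np.uint8))
E
```

```text
t11.75 p [ 0.4604 -0.2415  0.1797] yaw -1.092 tilt [0.007 0.003] F [-0.65  1.77  7.41] M [ 0.218  0.421 -0.013] op 0.153 q [ 0.23  0.69  0.28  1.98 -0.38  0.52 -0.31]
row [-0.0, -0.0004, 0.0] [-0.0024, -0.0001, -0.0005]
```

View pics/press.png

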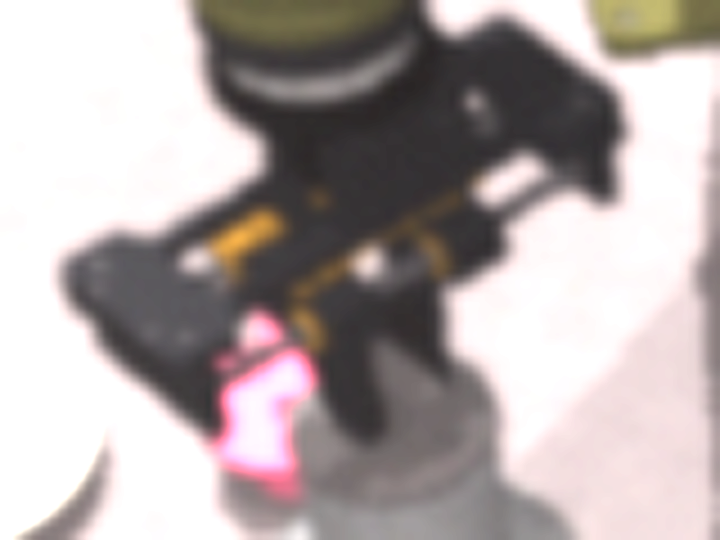

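>>> play_rows(deltas=[[[1,0,0,0.006,-0.002,0,0],[1,0,0,0.006,-0.002,0,0]]])

```text
clock: 12.05
tool_pos: [0.4606, -0.2414, 0.1787]
eef_rot: [0.855, -0.519, 0.001, -0.001]
contact_force: [-1.1, 0.6, 9.3]
opening: 0.153
```

>>> play_rows(deltas=[[[1,0,0,0.006,-0.002,0,0],[1,0,0,0.006,-0.002,0,0]]])

```text
clock: 12.3
tool_pos: [0.4608, -0.2412, 0.1778]
eef_rot: [0.855, -0.519, -0.001, 0.002]
contact_force: [-0.8, 2.4, 9.4]
opening: 0.157
```

```bash
python3 - <<'E'
from h import *
st()
E
```

```text
t12.30 p [ 0.4608 -0.2412  0.1778] yaw -1.091 tilt [-0.003 -0.002] F [-0.81  2.36  9.38] M [ 0.337  0.309 -0.062] op 0.157 q [ 0.21  0.7   0.29  1.97 -0.37  0.52 -0.32]
```

>>> play_rows(deltas=[[[1,0,0,0.006,0,0,0],[1,0,0,0.006,0,0,0]]])

```text
clock: 12.55
tool_pos: [0.4608, -0.2413, 0.1771]
eef_rot: [0.855, -0.519, -0.0, 0.001]
contact_force: [-1.0, 0.9, 10.7]
opening: 0.157
```

>>> play_rows(deltas=[[[1,0,0,0.006,0,0,0],[1,0,0,0.006,0,0,0]]])

```text
clock: 12.8
tool_pos: [0.4608, -0.2413, 0.1769]
eef_rot: [0.855, -0.519, 0.0, 0.001]
contact_force: [-2.7, 1.7, 15.7]
opening: 0.158
```

```bash
python3 - <<'E'
from h import *
st()
E
```

```text
t12.80 p [ 0.4608 -0.2413  0.1769] yaw -1.091 tilt [-0.001 -0.002] F [-2.66  1.68 15.71] M [ 0.524  0.674 -0.051] op 0.158 q [ 0.22  0.7   0.29  1.97 -0.38  0.52 -0.32]
```

>>> play_rows(deltas=[[[1,0,0,0.0056,0,0,-0.008],[1,0,0,0.0056,0,0,-0.016],[1,0,0,0.0056,0,0,-0.02]]])

```text
clock: 13.18
tool_pos: [0.461, -0.2415, 0.1768]
eef_rot: [0.871, -0.492, 0.001, 0.0]
contact_force: [-1.7, 1.7, 17.7]
opening: 0.154
```

```bash
python3 - <<'E'
from h import *
st()
E
```

```text
t13.18 p [ 0.461  -0.2415  0.1768] yaw -1.028 tilt [ 0.001 -0.002] F [-1.68  1.68 17.73] M [ 0.451  0.656 -0.118] op 0.154 q [ 0.23  0.7   0.27  1.97 -0.36  0.52 -0.28]
```

>>> play_rows(deltas=[[[1,0,0,0.0054,0,0,-0.015],[1,0,0,0.0054,0,0,-0.03],[1,0,0,0.0054,0,0,-0.05],[1,0,0,0.0054,0,0,-0.06]]])

```text
clock: 13.68
tool_pos: [0.4615, -0.2416, 0.1769]
eef_rot: [0.914, -0.407, 0.002, 0.0]
contact_force: [-0.7, 1.4, 15.4]
opening: 0.152
```

```bash
python3 - <<'E'
from h import *
st()
E
```

```text
t13.68 p [ 0.4615 -0.2416  0.1769] yaw -0.838 tilt [ 0.003 -0.002] F [-0.73  1.39 15.44] M [ 0.458  0.551 -0.091] op 0.152 q [ 0.26  0.69  0.22  1.97 -0.29  0.51 -0.15]
```

>>> play_rows(deltas=[[[1,0,0,0.0056,0,0,-0.02],[1,0,0,0.0056,0,0,-0.04],[1,0,0,0.0056,0,0,-0.06],[1,0,0,0.0056,0,0,-0.08],[1,0,0,0.0056,0,0,-0.1]]])

```text
clock: 14.3
tool_pos: [0.462, -0.2415, 0.1769]
eef_rot: [0.966, -0.258, 0.003, 0.0]
contact_force: [-0.9, 2.5, 16.0]
opening: 0.155
```

```bash
python3 - <<'E'
from h import *
st()
E
```

```text
t14.30 p [ 0.462  -0.2415  0.1769] yaw -0.522 tilt [ 0.005 -0.002] F [-0.86  2.48 15.98] M [ 0.505  0.612 -0.118] op 0.155 q [ 0.31  0.68  0.13  1.97 -0.18  0.5   0.05]
```

>>> play_rows(deltas=[[[1,0,0,0.0056,0,0,-0.02],[1,0,0,0.0056,0,0,-0.04],[1,0,0,0.0056,0,0,-0.06],[1,0,0,0.0056,0,0,-0.07],[1,0,0,0.0056,0,0,-0.07]]])

```text
clock: 14.92
tool_pos: [0.4622, -0.2414, 0.1768]
eef_rot: [0.989, -0.15, 0.003, 0.0]
contact_force: [-2.3, 1.9, 15.7]
opening: 0.155
```

```bash
python3 - <<'E'
from h import *
st()
E
```

```text
t14.93 p [ 0.4622 -0.2414  0.1768] yaw -0.301 tilt [ 0.006 -0.002] F [-2.27  1.9  15.75] M [ 0.453  0.719 -0.068] op 0.155 q [ 0.35  0.68  0.07  1.97 -0.1   0.49  0.19]
```

>>> play_rows(deltas=[[[1,0,0,-0.008,0,0,0],[1,0,0,-0.016,0,0,0],[1,0,0,-0.026,0,0,0],[1,0,0,-0.036,0,0,0],[1,0,0,-0.045,0,0,0]]])

```text
clock: 15.55
tool_pos: [0.462, -0.2413, 0.1907]
eef_rot: [0.989, -0.15, 0.003, 0.0]
contact_force: [-1.3, 0.3, 2.1]
opening: 0.151
```

```bash
python3 - <<'E'
from h import *
st();plan((.4610,-.2412,.2),-.30)
E
```

```text
t15.55 p [ 0.462  -0.2413  0.1907] yaw -0.301 tilt [ 0.006 -0.002] F [-1.28  0.32  2.14] M [0.021 0.198 0.005] op 0.151 q [ 0.35  0.65  0.08  1.96 -0.09  0.53  0.19]
row [-0.003, 0.0005, -0.0312] [-0.0001, -0.002, -0.0003]
```

>>> play_rows(deltas=[[[1,0,0,-0.008,0,-0.002,0],[1,0,0,-0.016,0,-0.002,0],[1,0,0,-0.024,0,-0.002,0],[1,0,0,-0.03,0,-0.002,0]]])

```text
clock: 16.05
tool_pos: [0.4614, -0.2412, 0.1993]
eef_rot: [0.989, -0.15, -0.001, -0.0]
contact_force: [0.5, -0.0, -2.2]
opening: 0.153
```

```bash
python3 - <<'E'
from h import *
st()
E
```

```text
t16.05 p [ 0.4614 -0.2412  0.1993] yaw -0.301 tilt [-0.001  0.001] F [ 0.45 -0.   -2.24] M [-0.102  0.112 -0.018] op 0.153 q [ 0.34  0.64  0.08  1.95 -0.09  0.56  0.18]
```

Fz is now just the cap's weight (-2.2 N), so it has come free. Lifting straight out.

>>> play_rows(deltas=[[[1,0,0,-0.04,0,0,0],[1,0,0,-0.09,0,0,0],[1,0,0,-0.16,0,0,0],[1,0,0,-0.24,0,0,0],[1,0,0,-0.3,0,0,0]]])

```text
clock: 16.68
tool_pos: [0.4616, -0.2414, 0.291]
eef_rot: [0.989, -0.15, -0.0, -0.0]
contact_force: [0.6, -0.1, -3.3]
opening: 0.154
```

```bash
python3 - <<'E'
from h import *
st();plan((.504,.1705,.28),.1)
im=vision.snapshot("scene")[:,:,::-1];x=im[100:225,120:270]
im2=vision.snapshot("top")[:,:,::-1];y=im2[150:275,160:310]
c=np.hstack([cv2.resize(k,None,fx=2.6,fy=2.6,interpolation=cv2.INTER_CUBIC) for k in(x,y)])
cv2.imwrite("pics/lift.png",np.clip(c*1.5,0,255).astype(np.uint8))
E
```

```text
t16.68 p [ 0.4616 -0.2414  0.291 ] yaw -0.301 tilt [-0.  0.] F [ 0.55 -0.09 -3.29] M [-0.081  0.104 -0.021] op 0.154 q [ 0.32  0.51  0.11  1.85 -0.07  0.79  0.17]
row [-0.2719, -1.3531, 0.0369] [-0.0, 0.0, -0.1277]
```

View pics/lift.png

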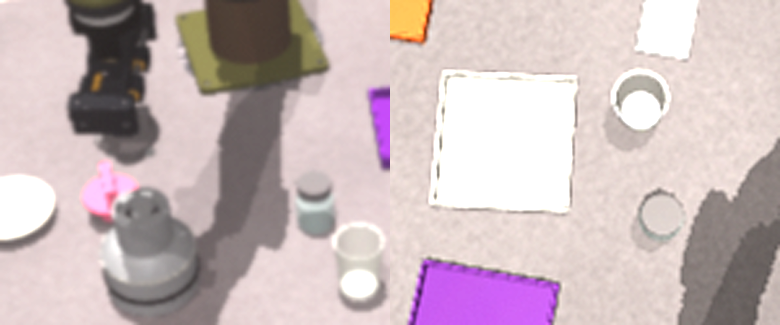

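>>> play_rows(deltas=[[[1,-0.02,-0.08,0.0,0,0,-0.01],[1,-0.05,-0.22,0.01,0,0,-0.02],[1,-0.08,-0.38,0.02,0,0,-0.04],[1,-0.11,-0.54,0.02,0,0,-0.06],[1,-0.14,-0.7,0.02,0,0,-0.07]]])

```text
clock: 17.4
tool_pos: [0.4843, -0.0274, 0.285]
eef_rot: [0.999, -0.04, 0.001, 0.001]
contact_force: [0.9, 0.6, -2.5]
opening: 0.153
```

```bash
python3 - <<'E'
from h import *
st();plan((.504,.1705,.25),.1)
E
```

```text
t17.40 p [ 0.4843 -0.0274  0.285 ] yaw -0.080 tilt [ 0.002 -0.001] F [ 0.94  0.65 -2.48] M [-0.099  0.026  0.03 ] op 0.153 q [-0.08  0.47  0.05  1.95 -0.04  0.72 -0.08]
row [0.0125, -0.6629, 0.1159] [0.0004, -0.0006, -0.0574]
```

>>> play_rows(deltas=[[[1,0.0,-0.15,0.0,0,0,-0.01],[1,0.01,-0.31,0.01,0,0,-0.03],[1,0.012,-0.47,0.03,0,0,-0.045],[1,0.012,-0.6,0.07,0,0,-0.057],[1,0.0125,-0.663,0.116,0,0,-0.057]]])

```text
clock: 18.02
tool_pos: [0.5036, 0.1729, 0.2491]
eef_rot: [0.999, 0.051, 0.001, 0.0]
contact_force: [-0.7, -0.8, -1.7]
opening: 0.153
```

```bash
python3 - <<'E'
from h import *
st();plan((.504,.1705,.08),.1)
E
```

```text
t18.02 p [0.5036 0.1729 0.2491] yaw 0.102 tilt [ 0.002 -0.   ] F [-0.71 -0.76 -1.71] M [-0.108  0.087 -0.001] op 0.153 q [-0.43  0.58  0.01  1.86 -0.01  0.7  -0.31]
row [-0.0003, 0.0079, 0.5635] [0.0002, -0.0005, 0.0005]
```

>>> play_rows(deltas=[[[1,0,0.008,0.12,0,0,0],[1,0,0.008,0.28,0,0,0],[1,0,0.008,0.42,0,0,0],[1,0,0.008,0.52,0,0,0],[1,0,0.008,0.56,0,0,0]]])

```text
clock: 18.65
tool_pos: [0.5031, 0.1687, 0.0791]
eef_rot: [0.999, 0.05, -0.001, 0.001]
contact_force: [-0.3, -0.1, -2.5]
opening: 0.154
```

```bash
python3 - <<'E'
from h import *
st();plan((.504,.1705,.067),.1)
im=vision.snapshot("scene")[:,:,::-1];x=im[120:230,230:350]
cv2.imwrite("pics/low.png",np.clip(cv2.resize(x,None,fx=5,fy=5,interpolation=cv2.INTER_CUBIC)*1.3,0,255).astype(np.uint8))
E
```

```text
t18.65 p [0.5031 0.1687 0.0791] yaw 0.100 tilt [-0.002 -0.003] F [-0.33 -0.06 -2.49] M [-0.056  0.053 -0.025] op 0.154 q [-0.41  0.86  0.    1.98 -0.    0.31 -0.31]
row [0.0036, -0.0058, 0.0402] [0.0008, 0.0006, -0.0001]
```

View pics/low.png

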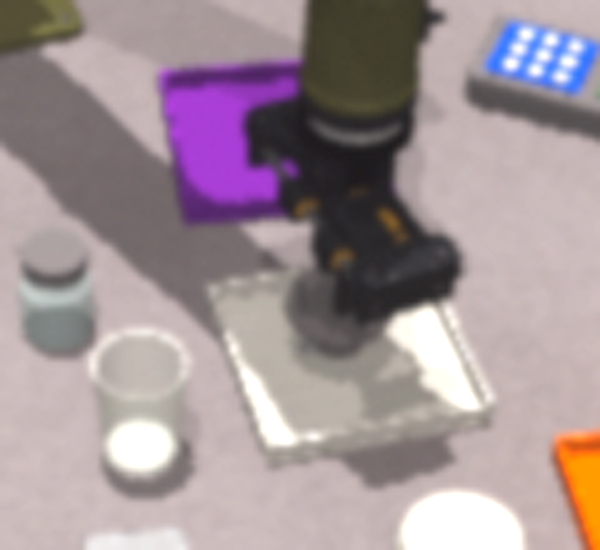

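```bash
python3 - <<'E'
from h import *
print([onz("scene",230+a/5,120+b/5,.02).round(3)[:2] for a,b in((210,285),(437,270),(492,410),(270,460))])
print(np.array(proj("scene",(.5031,.1687,.0555)))*5-[1150,600])
E
```

```text
[array([0.433, 0.101]), array([0.468, 0.261]), array([0.605, 0.244]), array([0.601, 0.087])]
[336.31738093 295.58791703]
```

>>> play_rows(deltas=[[[1,0.016,-0.004,0.012,0.001,0.0006,0],[1,0.016,-0.004,0.024,0.001,0.0006,0],[1,0.016,-0.004,0.034,0.001,0.0006,0],[1,0.016,-0.004,0.04,0.001,0.0006,0],[1,0.016,-0.004,0.042,0.001,0.0006,0]]])

```text
clock: 19.32
tool_pos: [0.5077, 0.1707, 0.0663]
eef_rot: [0.999, 0.05, 0.0, -0.0]
contact_force: [0.1, -0.5, -1.7]
opening: 0.154
```

```bash
python3 - <<'E'
from h import *
st()
E
```

```text
t19.32 p [0.5077 0.1707 0.0663] yaw 0.100 tilt [-0.     0.001] F [ 0.09 -0.46 -1.74] M [-0.069  0.04  -0.011] op 0.154 q [-0.41  0.88  0.    1.97 -0.    0.29 -0.31]
```

>>> play_rows(deltas=[[[1,0,0,0.0025,0,0,0],[1,0,0,0.004,0,0,0],[1,0,0,0.004,0,0,0]]])

```text
clock: 19.7
tool_pos: [0.5077, 0.1707, 0.065]
eef_rot: [0.999, 0.05, -0.0, -0.0]
contact_force: [-0.3, -0.4, -2.2]
opening: 0.154
```

>>> play_rows(deltas=[[[1,0,0,0.0025,0,0,0],[1,0,0,0.0025,0,0,0]]])

```text
clock: 19.95
tool_pos: [0.5078, 0.1708, 0.0645]
eef_rot: [0.999, 0.05, 0.0, -0.0]
contact_force: [0.0, 0.0, 1.3]
opening: 0.155
```

Contact felt at the predicted height (z 0.0645, Fz from -2 to +1). Releasing.

>>> play_rows(deltas=[[[1,0,0,0.0008,0,0,0],[-0.5,0,0,0.0008,0,0,0],[-0.3,0,0,0.0,0,0,0],[-0.3,0,0,0,0,0,0],[-0.3,0,0,0,0,0,0]]], force=8)

```text
clock: 20.58
tool_pos: [0.5079, 0.1708, 0.0645]
eef_rot: [0.999, 0.05, 0.0, -0.0]
contact_force: [-0.5, -0.4, 0.3]
opening: 0.583
```

```bash
python3 - <<'E'
from h import *
st()
E
```

```text
t20.57 p [0.5079 0.1708 0.0645] yaw 0.100 tilt [0.    0.001] F [-0.52 -0.38  0.28] M [-0.031  0.109 -0.002] op 0.583 q [-0.41  0.89  0.    1.97 -0.    0.28 -0.31]
```

Open and clear. Retreat straight up, then aside toward +y so the camera can see.

>>> play_rows(deltas=[[[-0.3,0,0,-0.04,0,0,0],[-0.3,0,0,-0.12,0,0,0],[-0.3,0,0,-0.28,0,0,0],[-0.3,0,0,-0.46,0,0,0],[-0.3,0,0,-0.64,0,0,0]]])

```text
clock: 21.2
tool_pos: [0.5074, 0.1704, 0.259]
eef_rot: [0.999, 0.05, 0.0, -0.001]
contact_force: [2.1, 0.2, -0.6]
opening: 0.653
```

>>> play_rows(deltas=[[[-0.3,-0.05,-0.15,0,0,0,0],[-0.3,-0.1,-0.3,0,0,0,0],[-0.3,-0.15,-0.45,0,0,0,0],[-0.3,-0.2,-0.6,0,0,0,0],[-0.3,-0.2,-0.7,0,0,0,0]]])

```text
clock: 21.82
tool_pos: [0.4244, 0.3757, 0.26]
eef_rot: [0.999, 0.052, -0.0, -0.001]
contact_force: [-0.3, -0.2, 0.6]
opening: 0.648
```

```bash
python3 - <<'E'
from h import *
st()
a=vision.snapshot("scene")[:,:,::-1];b=vision.snapshot("top")[:,:,::-1]
cv2.imwrite("pics/endS.png",a);cv2.imwrite("pics/endT.png",b)
c=np.hstack([cv2.resize(k,None,fx=3.9,fy=3.9,interpolation=cv2.INTER_CUBIC) for k in(a[140:240,250:350],b[155:255,160:260])])
cv2.imwrite("pics/endC.png",c)
E
```

```text
t21.82 p [0.4244 0.3757 0.26  ] yaw 0.104 tilt [-0.     0.002] F [-0.32 -0.17  0.59] M [-0.071  0.004 -0.041] op 0.648 q [-0.83  0.61  0.04  1.75 -0.04  0.78 -0.67]
```

View pics/endC.png

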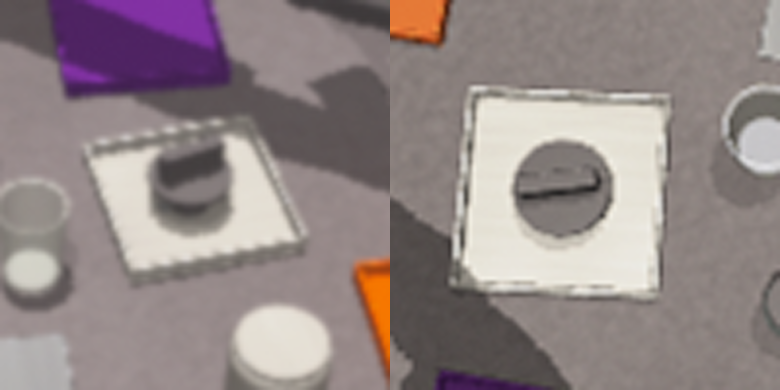

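View pics/endT.png

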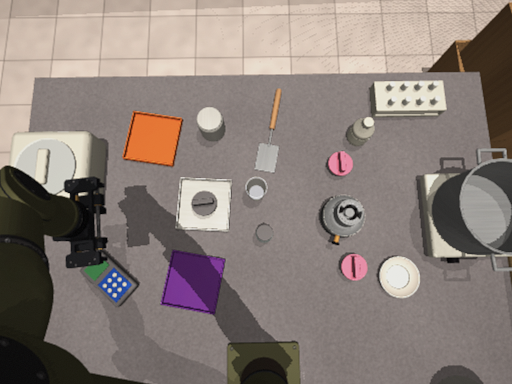

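The cap stands upright at the middle of the metal tray (top view pixel (204,203)). The tank at (345,213) is open. The jar, beaker, pink caps, dish, flask, can and spatula are at their earlier pixels, and the meter is partly visible at the same place. The gripper is clear, at z 0.26.

>>> play_rows(deltas=[[[-0.3,0,0,0,0,0,0],[-0.3,0,0,0,0,0,0],[-0.3,0,0,0,0,0,0]]])

```text
clock: 22.3
tool_pos: [0.4254, 0.3762, 0.26]
eef_rot: [0.999, 0.052, 0.001, -0.002]
contact_force: [-0.0, -0.4, -0.4]
opening: 0.651
```

```bash
python3 - <<'E'
from h import *
st();print(r.finish_job())
E
```

```text
t22.30 p [0.4254 0.3762 0.26  ] yaw 0.104 tilt [0.001 0.004] F [-0.01 -0.43 -0.37] M [-0.035  0.114 -0.019] op 0.651 q [-0.83  0.61  0.04  1.75 -0.04  0.78 -0.67]
the job is handed in; nothing more can be done
None
```

The tank is open and its grey cap now stands upright in the middle of the bare metal tray. I handed the job in at 22.3 s; no verdict is reported.

- **First stop and venting:** I turned the cap anticlockwise, unpressed, until I felt the first stop at about 0.22 N m. I held it there for about 1.9 s.
- **Pressing and freeing:** I backed off slightly and pressed down until the resistance rose sharply at about 13.5 mm. I then turned it to a ≈ 1.58 rad; the highest push I read was 17.7 N. It lifted out with only its own weight on the gripper.
- **Placing:** It touched the tray floor with about 3 N, at the height I had worked out. I then let go and backed off.
- **Last checks:** The pictures show the cap flat near the tray's centre and the tank's neck open. Nothing else had visibly moved, but the arm partly covered the meter in the last top view, and I did not open the matching scene view. The gripper was clear, with no contact force above noise.
- **Disagreements:** The two cameras differed by about 5 mm on the cap's position and up to 15 mm on the tray's centre. Both were within the margins.

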